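# Open an olive tin on the packing stand

### The arm

A 7-joint arm with a two-finger parallel gripper is mounted at the origin on the work surface. World frame = base frame: x ahead of the robot, y to its left, z up, the work surface at z = 0. Lengths are in mm, angles in rad, forces in N, time in s.
With the tool pointing down it reaches from about 400 to 875 mm from the base axis. Payload 4.4 kg.
Tool frame: the origin (TCP) lies between the finger pads; the fingertips stand ctrl.tip_reach ahead of it and the grasp point (between the pads) lies 8 mm behind it (ctrl.tip_reach is the distance from the TCP to the fingertips, in mm); z points along the fingers, y is the direction in which the jaws open and shut (so a half turn about z gives the same grasp; the last joint's range is limited). The gripper opens to 85 mm and grips with 20 to 120 N. Pads are 22 mm wide; open, the fingers measure 114 mm over their backs; the gripper's body (76 mm by 85 mm) begins 54 mm behind the grasp point. The pads swing forward as they close: fully open they stand 13 mm farther back than shut.
Start: joints at [1.165, 0.628, 0.038, 1.517, -0.027, 0.996, -0.02], TCP at [216.672, -612.839, 242.313] pointing down, gripper open.
Joint ranges: [-3.06, 3.06], [-0.37, 2.12], [-1.25, 1.32], [0.18, 2.47], [-1.1, 4.24], [0.23, 1.98], [-2.94, 2.94]. Speed limits (rad/s): [2.57, 2.57, 3.14, 3.14, 3.14, 3.14, 3.14].

### API

Orientations are given as [roll, pitch, yaw] about the fixed x, y, z axes, in that order (R = Rz(yaw) Ry(pitch) Rx(roll)).
In Python, from cell import status, viewer, order, ctrl gives the robot as it stands.
- The arm moves only by the tool play_rows, never from a script. Its argument "series" is a list of rows, each a list of 5 numbers: the shift along the tool's x, y, z in cm, then the turn about the tool's z in degrees, then the closure, from 0 (fully open) to 1 (shut). In form: [[x, y, z, yaw, gripper], ...]. A call has 1 to 8 rows; each row is the pose to reach, as a shift and turn from the pose commanded when the call began, along the tool's axes at that moment; what a row does not reach only later rows make up. A row lasts 1/10 s, in which the tool goes at most 50 mm and 8.59 degrees, less where a joint would pass 70% of its speed; a pose out of reach is approached as far as the arm can. A call with a gripper value outside its range is refused whole. The fingers move at their own pace and stop on an object; the grip force is fixed at half the most. Time passes only in rows, so rows that repeat a pose let the fingers close. It gives the time, the measured TCP pose, the force and the opening at its end, in the units of the state.
- status.read_state(): the state, without advancing time (a new reading comes with each control period).
- viewer.get_image(name): name is "side" or "top" or "wrist"; returns a dict with "img" (420x560x3 uint8, red, green, blue), "vfov" (degrees; the focal length in pixels is half the picture's height over the tangent of half this angle, whatever the lens; pixels are square), "cx", "cy" (the principal point, pixels), "rvec" (rotation vector, rad) and "tvec" (3), from world to camera coordinates, as OpenCV has them; the wrist camera has in their place "tool_from_camera" (4x4, takes a point from camera to tool coordinates, whose origin is the TCP and whose axes are the flange's). Camera axes: x right, y down, z forward; pixel columns grow to the right and rows downward; lengths in mm; the calibration is good to about 2 mm. A picture is of the moment at which its call begins: read the wrist's pose just before it. There is no depth.
- order.finish_job(): hands the job in, once; it reports no verdict.
The state is a dict: "clock": time; "qpos": joint angles; "qd": joint speeds; "tau": joint torques, N m; "eef_pos": TCP position; "tool_rot": TCP orientation; "force": force on the tool from outside, world axes, zero at the start; "torque": the same for the moment, N m; "width": finger opening in mm.
Only numpy, scipy, OpenCV 4.12 (cv2) and the standard library are available. Lean on these libraries where they do the work, as an engineer would, in place of code of your own. Each camera call takes 0.05 s, during which the arm holds its last target. There are 200 camera calls.

### The job

Open the green and cream olive tin so that it can be filled: first pull the red-knobbed latch on the sloping stand fully home, so that its yellow fork holds down the tin's foot on both sides, then draw the tight cream lid straight off along the tin's axis. Stand the lid on its open rim on the middle of the blue mat, without dropping it, and let it go; the tin stays seated and latched in its stand and the other things on the table stay where they are.

Things in the scene. Friction and masses are not known exactly. Their poses are not given: they have to be found in the camera images.
- cradle: Fixed aluminium plate (250 x 130 mm) sloping 30 deg, low end towards the robot. Origin on its upper face under the tin's centre: x up the slope, y across it, z square to it (the tin's axis, leaning towards the robot). Rails 12 mm high at y = +-46.5 mm and low stops at both ends locate the tin's foot; the latch lies up-slope of the tin between bars 18 mm high.
- tin: Loose base of the tin, 0.3 to 0.4 kg, axes parallel to the cradle's. Origin: centre of underside. Black foot 92 x 84 x 6 mm (x, y, z), green body 86 x 58 mm to z = 30 mm, brass open neck 77 x 49 mm to z = 85 mm inside the lid. Sprung rubber strips in the neck grip the lid: drawing it off takes about 10 to 16 N. Unless the latch is home the tin lifts with the lid.
- lid: Loose cream lid, about 90 g, a box open below, 86 x 58 x 60 mm (x, y, z), walls 3 mm, green patch on top. Origin: centre of its open rim, z towards its closed top. At the start fully on: rim 30 mm, top 90 mm above the cradle plate, overlapping the neck by 55 mm. May be gripped firmly (40 N) across the 58 mm.
- latch (a joint): Travel of the latch down the slope (along the cradle's -x), m: 0 open, 0.075 fully home; starts at 0 to 0.02. About 2.5 N of friction; stays where it is left. A yellow fork, 5 mm thick, underside 8 mm above the plate; its two 10 mm wide prongs, centred at y = +-37 mm, slide over the foot on either side of the tin's body.
- latch_knob (a point): Centre of the top of the latch's red knob, a post of 14 mm diameter and 45 mm height, square to the plate; its top is 58 mm above the plate. It lies on the cradle's y = 0, 155 mm up the slope from the cradle's origin when open, 80 mm when home.
- mat: Fixed blue mat, 160 x 180 x 4 mm (x, y, z), level on the table. Origin: centre of its underside.
- jar: Loose bystander: green glass jar with brass cap, 58 mm across, 85 mm tall, upright. Origin: centre of its underside. Leave it alone.
- plum_tin: Loose bystander: closed plum-coloured tin, 86 x 58 x 90 mm. Origin: centre of its underside. Leave it alone.
- oil: Loose bystander: amber oil bottle, 60 mm across, 200 mm tall. Origin: centre of its underside. Leave it alone.
- brush: Loose bystander: wooden-handled brush lying on the table at the robot's left. Leave it alone.

How it is judged:
By the outcome, as a careful person would: the job done as asked, in the order asked, and still so for the second after the job is handed in, with the robot touching nothing.
It also fails if it takes over 54 s, if anything falls off the work surface, if the arm or the gripper's body presses on something with over 40 N, if the wrist force passes 120 N, or if a joint passes its speed limit or range.

## Working session

There is one attempt and no reset: what is moved stays moved. The work goes in short steps, Python scripts to look and compute and a tool call to move; the robot and the scene stay as the last step left them, time stands still between calls to the robot, and variables do not carry over. Pictures are saved under pics/ and viewed, about 8 in all and at most 12, crops included, and the job is handed in when it is done.

Besides the shell and the picture viewer there is one more tool, called by a JSON object that holds its "name" and its "arguments". play_rows: Moves the arm, as the interface text tells. Its arguments: {"type":"object","properties":{"series":{"type":"array","items":{"type":"array","items":{"type":"number"}}}},"required":["series"]}

```bash
ls; mkdir -p pics
cat > h.py <<'E'
import numpy as np, cv2
from cell import status, viewer, order, ctrl
from scipy.spatial.transform import Rotation as R
def snap(name,fn):
    s=status.read_state(); d=viewer.get_image(name)
    cv2.imwrite('pics/'+fn+'.png',d['img'][:,:,::-1]); np.save('pics/'+fn+'.npy',np.array([d,s],dtype=object),allow_pickle=True)
    return d,s
def cam(d,s=None):
    "K, Rwc (cam->world), centre"
    h=d['img'].shape[0]; f=h/2/np.tan(np.radians(d['vfov'])/2)
    K=np.array([[f,0,d['cx']],[0,f,d['cy']],[0,0,1.]])
    if 'rvec' in d:
        A=cv2.Rodrigues(np.array(d['rvec'],float))[0]; return K,A.T,-A.T@np.array(d['tvec'],float).ravel()
    T=np.array(d['tool_from_camera']); W=R.from_euler('xyz',s['tool_rot']).as_matrix()
    return K,W@T[:3,:3],W@T[:3,3]+np.array(s['eef_pos'])
def ray(c,u,v):
    K,A,o=c; r=A@np.linalg.inv(K)@[u,v,1]; return o,r/np.linalg.norm(r)
def plane(c,u,v,z,n=(0,0,1)):
    o,r=ray(c,u,v); n=np.array(n,float); return o+r*((z-n@o)/(n@r))
def proj(c,P):
    K,A,o=c; p=K@(A.T@(np.array(P,float)-o)); return p[:2]/p[2]
def tri(cs,uvs):
    M=np.zeros((3,3));b=np.zeros(3);L=[]
    for c,(u,v) in zip(cs,uvs):
        o,r=ray(c,u,v);Q=np.eye(3)-np.outer(r,r);M+=Q;b+=Q@o;L.append((o,Q))
    p=np.linalg.solve(M,b); return p,[np.linalg.norm(Q@(p-o)) for o,Q in L]
E
python3 - <<'E'
from h import *
a=[snap(n,n+'0') for n in('side','top')]
cv2.imwrite('pics/both.png',cv2.resize(np.vstack([x[0]['img'][:,:,::-1] for x in a]),None,fx=.71,fy=.71))
s=a[0][1]; print({k:np.round(v,3) for k,v in s.items()}, ctrl.tip_reach)
for d,s in a: print(cam(d,s)[2],d['vfov'],d['cx'],d['cy'], [k for k in d])
E
```

```text
pics
{'clock': np.float64(0.0), 'qpos': array([ 1.165,  0.629,  0.038,  1.518, -0.027,  0.996, -0.02 ]), 'qd': array([-0.001, -0.001, -0.002, -0.   ,  0.001,  0.002,  0.001]), 'tau': array([-0.0000e+00, -5.6341e+01,  1.2260e+00, -1.9345e+01,  1.1000e-02,
        1.1000e-02, -0.0000e+00]), 'eef_pos': array([ 216.464, -612.249,  241.383]), 'tool_rot': array([-3.14, -0.  ,  0.34]), 'force': array([-0.595,  0.095, -0.056]), 'torque': array([ 0.037, -0.012, -0.006]), 'width': np.float64(85.227)} 11.0
[ 478.96815704 -871.44801737  924.33898079] 43.67019328888391 275.97739646330274 220.23601734873057 ['img', 'vfov', 'cx', 'cy', 'rvec', 'tvec']
[ 480.88367971   95.09180032 1325.28830509] 45.14691385124286 277.96865528702506 216.96526584095014 ['img', 'vfov', 'cx', 'cy', 'rvec', 'tvec']
```

View pics/side0.png

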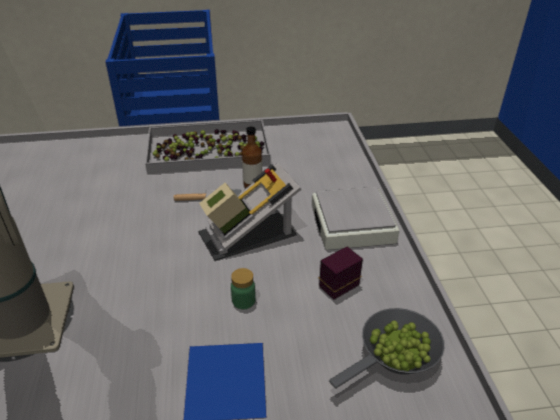

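View pics/top0.png

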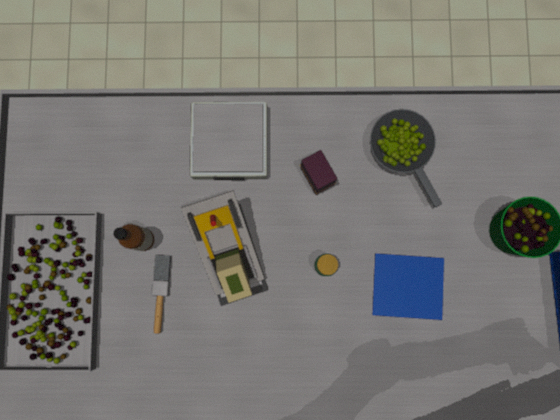

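The side view shows the tin at about (225,208), the knob at about (268,175) and the mat at about (226,380). In the top view the lid is at about (235,285), the knob at (212,220) and the mat at (408,286). The next step is to measure these with colour masks.

Run:
```python
from h import *
D={n:np.load(f'pics/{n}0.npy',allow_pickle=True) for n in('side','top')}
def blobs(im,m,box,k=3):
    q=np.zeros(m.shape,np.uint8); x0,y0,x1,y1=box; q[y0:y1,x0:x1]=m[y0:y1,x0:x1]
    n,l,st,c=cv2.connectedComponentsWithStats(q); o=np.argsort(-st[1:,4])[:k]+1
    return [(st[i].tolist(),np.round(c[i],1).tolist()) for i in o],(l==o[0]).astype(np.uint8)
box={'side':(195,160,300,260),'top':(175,185,275,305)}
C={}
for n,(d,s) in D.items():
    C[n]=cam(d,s); im=d['img']; hsv=cv2.cvtColor(im,cv2.COLOR_RGB2HSV); h,S,v=cv2.split(hsv)
    for nm,m in dict(red=((h<7)|(h>172))&(S>150)&(v>60),cream=(h>20)&(h<32)&(S>40)&(S<140)&(v>110),green=(h>30)&(h<80)&(S>90),yellow=(h>15)&(h<28)&(S>180)&(v>100)).items():
        print(n,nm,blobs(im,m,box[n])[0])
    b,mm=blobs(im,(h>100)&(h<125)&(S>150),(180,250,460,420)); cn=cv2.findContours(mm,0,2)[0][0]
    ap=cv2.approxPolyDP(cn,6,True)[:,0]; print(n,'mat',b[0]); 
    for u,vv in ap: print('  ',u,vv,plane(C[n],u,vv,4).round(1))
    x0,y0,x1,y1=box[n]; globals()[n]=cv2.resize(im[y0:y1,x0:x1,::-1],None,fx=3.7,fy=4.9 if n=='top' else 5,interpolation=cv2.INTER_CUBIC) if 0 else cv2.resize(im[y0:y1,x0:x1,::-1],None,fx=3.8,fy=3.8,interpolation=cv2.INTER_CUBIC)
H=max(side.shape[0],top.shape[0]); pad=lambda a:np.vstack([a,np.zeros((H-a.shape[0],a.shape[1],3),np.uint8)])
o=np.hstack([pad(side),pad(top)]); print(o.shape,side.shape); cv2.imwrite('pics/z.png',o)
```

```text
side red [([265, 169, 11, 12, 49], [269.7, 174.1])]
side cream [([200, 183, 34, 33, 379], [216.4, 198.9]), ([243, 191, 3, 3, 3], [244.0, 192.0]), ([248, 187, 3, 3, 3], [249.0, 188.0])]
side green [([221, 208, 28, 26, 231], [234.7, 220.4]), ([207, 191, 18, 16, 130], [215.5, 198.2])]
side yellow [([267, 175, 3, 3, 3], [268.0, 176.0]), ([271, 180, 1, 1, 1], [271.0, 180.0])]
side mat ([184, 343, 82, 77, 5692], [225.3, 382.5])
   261 344 [ 539.  -145.6    4. ]
   190 347 [ 385.6 -132.8    4. ]
   184 419 [ 373.5 -302.7    4. ]
   265 416 [ 527.8 -317.3    4. ]
top red [([211, 215, 5, 11, 44], [212.8, 220.1])]
top cream [([217, 264, 35, 39, 597], [233.8, 282.5]), ([202, 240, 2, 2, 3], [202.3, 240.7]), ([232, 232, 2, 1, 2], [232.5, 232.0])]
top green [([226, 274, 17, 20, 224], [234.1, 283.4]), ([216, 249, 23, 11, 97], [226.7, 254.1])]
top yellow [([194, 206, 49, 53, 737], [215.3, 224.5])]
top mat ([373, 254, 71, 66, 4189], [408.0, 286.2])
   376 254 [ 540.1 -142.4    4. ]
   373 314 [ 386.3 -130.8    4. ]
   440 319 [ 373.4 -301.7    4. ]
   443 259 [ 526.6 -315.6    4. ]
(456, 779, 3) (380, 399, 3)
```

View pics/z.png

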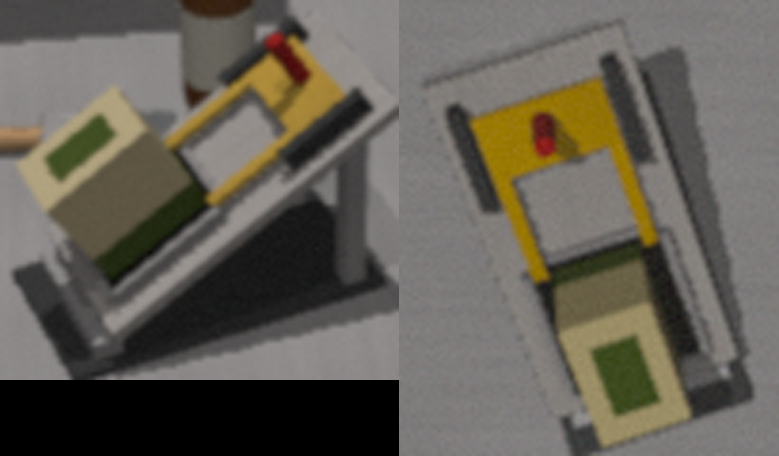

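The zoom shows the fork open up-slope of the tin. The knob's top end is at about (268,171) in the side view and (213,223) in the top view. The lid patch is clear in both views.

Run:
```python
from h import *
D={n:np.load(f'pics/{n}0.npy',allow_pickle=True) for n in('side','top')}
cs=[cam(*D['side']),cam(*D['top'])]
k,e1=tri(cs,[(267.7,171.3),(212.9,223)]); p,e2=tri(cs,[(215.5,198.2),(234.1,283.4)])
print('knob',k.round(1),np.round(e1,1),'patch',p.round(1),np.round(e2,1))
dv=k-p; yaw=np.arctan2(dv[1],dv[0]); dh=np.hypot(*dv[:2]); print('yaw line',yaw, np.degrees(yaw))
c,s_=np.cos(np.pi/6),.5
X=np.array([np.cos(yaw)*c,np.sin(yaw)*c,s_]); Z=np.array([-np.cos(yaw)*s_,-np.sin(yaw)*s_,c])
print('knob rel in cradle x,z:',dv@X,dv@Z,'(z expected -32, x 135..155)')
print('cradle origin',(p-90*Z).round(1))
# lid top outline yaw from top view (cream+green closed, project onto plane of lid top)
im=D['top'][0]['img']; h,S,v=cv2.split(cv2.cvtColor(im,cv2.COLOR_RGB2HSV))
m=((h>18)&(h<80)&(S>40)&(v>125)&(S<170)).astype(np.uint8)
for nm,(ci,lo,hi) in dict(yel=(1,0,0)).items():
    # fork outer edges, plane z=13 above plate
    ym=((h>15)&(h<28)&(S>180)&(v>100)).astype(np.uint8); ym[:185]=0; ym[300:]=0; ym[:,:175]=0; ym[:,275:]=0
    o=p-90*Z; ys,xs=np.nonzero(ym)
    P=np.array([plane(cs[1],u,w,Z@(o+13*Z),Z) for u,w in zip(xs,ys)])-o
    Y=np.cross(Z,X); q=np.c_[P@X,P@Y]; print('fork x',np.percentile(q[:,0],[1,99]),'y',np.percentile(q[:,1],[1,99]))
    for a in range(30,160,15):
        t=q[(q[:,0]>a)&(q[:,0]<a+15)]; 
        if len(t): print(a,t[:,1].min().round(1),t[:,1].max().round(1))
mc=np.array([458,-223]);print('mat corner mean top/side', np.mean([[540.1,-142.4],[386.3,-130.8],[373.4,-301.7],[526.6,-315.6]],0),np.degrees(np.arctan2(11.6,-153.8)))
for n,u,v in(('jar',327,265),): print(n,plane(cs[1],u,v,85).round(0))
```

```text
knob [604.2 258.4 184.6] [0.7 0.7] patch [466.3 212.9 145.6] [0.4 0.4]
yaw line 0.31843187863996847 18.244802708492223
knob rel in cradle x,z: 145.23421649942324 -38.81958261906389 (z expected -32, x 135..155)
cradle origin [509.1 227.   67.7]
fork x [ 45.64037837 160.21996126] y [-41.08390799  40.80474827]
30 -39.9 38.8
45 -41.6 40.1
60 -41.1 39.8
75 -40.9 40.3
90 -41.3 40.8
105 -41.5 41.7
120 -41.2 41.3
135 -41.6 41.4
150 -41.0 41.0
mat corner mean top/side [ 456.6   -222.625] 175.68676814626275
jar [510.  -8.  85.]
```

```bash
cat >> h.py <<'E'
yaw=np.radians(18.2); X=np.array([np.cos(yaw)*.75**.5,np.sin(yaw)*.75**.5,.5]); Z=np.array([-np.cos(yaw)*.5,-np.sin(yaw)*.5,.75**.5]); Y=np.cross(Z,X)
O=np.array([509.1,227,67.7])
def W(x,y,z): return O+x*X+y*Y+z*Z
def rows(P,dz=0,yw=None):
    "shift (cm, tool axes) and turn (deg) taking TCP so that the grasp point (8 mm behind TCP) is at P"
    s=status.read_state(); M=R.from_euler('xyz',s['tool_rot']).as_matrix()
    t=np.array(P,float)+8*M[:,2]
    print('shift cm',(M.T@(t-s['eef_pos'])/10).round(2),'turn',np.degrees((yw or yaw)-s['tool_rot'][2]).round(1)*-1,'| tcp',np.round(s['eef_pos'],1),np.degrees(s['tool_rot']).round(1),'t',round(s['clock'],2),'F',np.round(s['force'],1),'w',round(s['width'],1))
E
python3 - <<'E'
from h import *
D={n:np.load(f'pics/{n}0.npy',allow_pickle=True) for n in('side','top')}
cs=[cam(*D['side']),cam(*D['top'])]
m,e=tri(cs,[(269.7,174.1),(212.8,220.1)]); r=m-O; print('red mid in cradle',r@X,r@Y,r@Z,e)
for t in (140,145,150): print(t,[proj(c,W(t,0,z)).round(1) for c in cs for z in (13,58)])
print('knob grip at t=147:'); rows(W(147,0,46)); print('above'); rows(W(147,0,46)+[0,0,80])
M=R.from_euler('xyz',status.read_state()['tool_rot']).as_matrix(); print(M.round(2))
E
```

```text
red mid in cradle 145.9675922702392 -0.20664203104067483 38.96629297572268 [np.float64(0.5930576491668462), np.float64(0.5930576491669878)]
140 [array([272.7, 181.4]), array([264.7, 171. ]), array([213.2, 218.5]), array([213.8, 225.8])]
145 [array([274.2, 180.2]), array([266.2, 169.8]), array([212.5, 216.6]), array([213.1, 223.9])]
150 [array([275.7, 179. ]), array([267.7, 168.6]), array([211.8, 214.7]), array([212.3, 222. ])]
knob grip at t=147:
shift cm [ 65.98 -69.14   6.96] turn 1.3 | tcp [ 216.5 -612.3  241.5] [-179.9   -0.    19.5] t 0.1 F [-0.3 -0.3  0.1] w 85.2
above
shift cm [ 65.98 -69.16  -1.04] turn 1.3 | tcp [ 216.5 -612.3  241.5] [-179.9   -0.    19.5] t 0.1 F [-0.3 -0.3  0.1] w 85.2
[[ 0.94  0.33 -0.  ]
 [ 0.33 -0.94  0.  ]
 [ 0.   -0.   -1.  ]]
```

{"name": "play_rows", "arguments": {"series": [[18, -19, -5, 1.3, 0], [33, -34.6, -5, 1.3, 0], [33, -34.6, -5, 1.3, 0], [33, -34.6, -5, 1.3, 0], [33, -34.6, -5, 1.3, 0], [33, -34.6, -5, 1.3, 0], [33, -34.6, -5, 1.3, 0], [33, -34.6, -5, 1.3, 0]]}}

```text
clock: 0.9
eef_pos: [379.8, -248.1, 284.8]
tool_rot: [-3.142, 0.0, 0.317]
force: [1.6, -0.1, 0.1]
width: 85.4
```

Run:
```python
from h import *
rows(W(146,0,46)+[0,0,100])
```

```text
shift cm [ 37.44 -41.12   1.23] turn -0.0 | tcp [ 379.8 -248.1  284.8] [-180.     0.    18.2] t 0.9 F [ 1.6 -0.1  0.1] w 85.4
```

{"name": "play_rows", "arguments": {"series": [[37.4, -41.1, 1, 0, 0], [37.4, -41.1, 1, 0, 0], [37.4, -41.1, 1, 0, 0], [37.4, -41.1, 1, 0, 0], [37.4, -41.1, 1, 0, 0], [37.4, -41.1, 1, 0, 0], [37.4, -41.1, 1, 0, 0], [37.4, -41.1, 1, 0, 0]]}}

```text
clock: 1.7
eef_pos: [543.3, 116.7, 277.2]
tool_rot: [3.141, 0.0, 0.317]
force: [1.4, -0.9, 0.4]
width: 85.5
```

{"name": "play_rows", "arguments": {"series": [[0, 0, 0, 0, 0]]}}

```text
clock: 1.8
eef_pos: [544.2, 123.8, 276.9]
tool_rot: [-3.137, -0.003, 0.328]
force: [-1.2, 0.2, -0.0]
width: 85.3
```

Run:
```python
from h import *
rows(W(146,0,46)+[0,0,100])
```

```text
shift cm [ 10.34 -10.8    0.52] turn 0.6 | tcp [544.2 123.8 276.9] [-179.7   -0.2   18.8] t 1.8 F [-1.2  0.2 -0. ] w 85.3
```

{"name": "play_rows", "arguments": {"series": [[10.3, -10.8, 0.5, 0, 0], [10.3, -10.8, 0.5, 0, 0], [10.3, -10.8, 0.5, 0, 0], [10.3, -10.8, 0.5, 0, 0], [10.3, -10.8, 0.5, 0, 0], [10.3, -10.8, 0.5, 0, 0]]}}

```text
clock: 2.4
eef_pos: [606.9, 247.4, 272.1]
tool_rot: [3.14, 0.002, 0.315]
force: [0.7, -0.4, 0.2]
width: 85.8
```

Run:
```python
from h import *
rows(W(146,0,46)); d,s=snap('wrist','w1'); c=cam(d,s); rows(W(146,0,46))
print(proj(c,W(146,0,58)),proj(c,W(146,0,13)),proj(c,W(0,0,90)))
im=d['img']; h,S,v=cv2.split(cv2.cvtColor(im,cv2.COLOR_RGB2HSV))
m=(((h<7)|(h>172))&(S>150)&(v>60)).astype(np.uint8); n,l,st,ce=cv2.connectedComponentsWithStats(m); 
for i in range(1,n):
    if st[i,4]>80: print(st[i],ce[i])
```

```text
shift cm [ 0.42 -1.13  9.95] turn -0.1 | tcp [606.9 247.4 272.1] [1.799e+02 1.000e-01 1.810e+01] t 2.4 F [ 0.7 -0.4  0.2] w 85.8
shift cm [ 0.41 -1.16  9.99] turn -0.2 | tcp [607.1 247.2 272.4] [1.799e+02 1.000e-01 1.800e+01] t 2.45 F [ 0.4  0.1 -0.5] w 85.6
[261.70299221 221.25857354] [263.55036845 178.5670483 ] [266.61910444 343.3417813 ]
[257 175  16  51 734] [264.49046322 200.1239782 ]
```

View pics/w1.png

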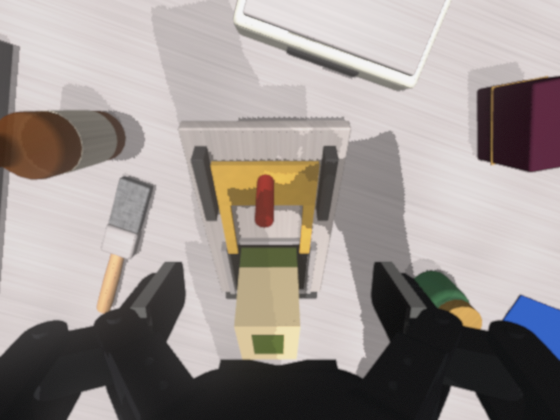

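The wrist view shows the knob from (264,180) to its top end at (264,219), within 2 px of the prediction. The jaws are square to the slope. Descending onto the knob and gripping it next.

{"name": "play_rows", "arguments": {"series": [[0.4, -1.1, 0, 0, 0], [0.4, -1.1, 3, 0, 0], [0.4, -1.1, 6, 0, 0], [0.4, -1.1, 8.5, 0, 0], [0.4, -1.1, 10, 0, 0], [0.4, -1.1, 10, 0, 0.8], [0.4, -1.1, 10, 0, 1], [0.4, -1.1, 10, 0, 1]]}}

```text
clock: 3.25
eef_pos: [608.6, 261.8, 174.2]
tool_rot: [-3.141, -0.003, 0.317]
force: [0.1, 0.1, -0.4]
width: 43.7
```

{"name": "play_rows", "arguments": {"series": [[0, 0, 0, 0, 1], [0, 0, 0, 0, 1], [0, 0, 0, 0, 1], [0, 0, 0, 0, 1]]}}

```text
clock: 3.65
eef_pos: [608.8, 258.5, 173.8]
tool_rot: [3.138, -0.001, 0.316]
force: [-0.4, -4.9, 4.6]
width: 12.0
```

Run:
```python
from h import *
rows(W(146,0,46)); rows(W(80,0,46))
```

```text
shift cm [-0.11 -0.12  0.13] turn -0.1 | tcp [608.8 258.5 173.8] [ 1.798e+02 -1.000e-01  1.810e+01] t 3.65 F [-0.4 -4.9  4.6] w 12.0
shift cm [-5.83 -0.12  3.42] turn -0.1 | tcp [608.8 258.5 173.8] [ 1.798e+02 -1.000e-01  1.810e+01] t 3.65 F [-0.4 -4.9  4.6] w 12.0
```

{"name": "play_rows", "arguments": {"series": [[-0.69, 0, 0.4, 0, 1], [-1.39, 0, 0.8, 0, 1], [-2.08, 0, 1.2, 0, 1], [-2.77, 0, 1.6, 0, 1], [-3.46, 0, 2.0, 0, 1], [-4.16, 0, 2.4, 0, 1], [-4.85, 0, 2.8, 0, 1], [-5.28, 0, 3.05, 0, 1]]}}

```text
clock: 4.45
eef_pos: [558.3, 241.9, 143.1]
tool_rot: [3.138, -0.001, 0.315]
force: [0.2, -5.9, 6.0]
width: 12.4
```

{"name": "play_rows", "arguments": {"series": [[-0.17, 0, 0.1, 0, 1], [-0.35, 0, 0.2, 0, 1], [-0.52, 0, 0.3, 0, 1], [-0.52, 0, 0.3, 0, 1], [-0.52, 0, 0.3, 0, 1]]}}

```text
clock: 4.95
eef_pos: [555.1, 240.9, 141.1]
tool_rot: [3.138, -0.004, 0.315]
force: [1.7, -5.5, 8.5]
width: 12.3
```

Run:
```python
from h import *
rows(W(80,0,46))
```

```text
shift cm [-0.17 -0.11  0.16] turn -0.1 | tcp [555.1 240.9 141.1] [179.8  -0.2  18.1] t 4.95 F [ 1.7 -5.5  8.5] w 12.3
```

{"name": "play_rows", "arguments": {"series": [[-0.17, 0, 0.1, 0, 1], [-0.26, 0, 0.15, 0, 1], [-0.35, 0, 0.2, 0, 1], [-0.35, 0, 0.2, 0, 1], [-0.35, 0, 0.2, 0, 1]]}}

```text
clock: 5.45
eef_pos: [555.0, 240.9, 141.0]
tool_rot: [3.139, -0.012, 0.315]
force: [4.9, -4.8, 14.9]
width: 12.0
```

{"name": "play_rows", "arguments": {"series": [[0, 0, 0, 0, 0.6], [0, 0, 0, 0, 0], [0, 0, 0, 0, 0], [0, 0, -3, 0, 0], [0, 0, -7, 0, 0], [0, 0, -11, 0, 0], [0, 0, -11, 0, 0], [0, 0, -11, 0, 0]]}}

```text
clock: 6.25
eef_pos: [549.0, 242.6, 247.5]
tool_rot: [-3.141, -0.001, 0.318]
force: [0.9, -0.2, -1.6]
width: 85.4
```

Run:
```python
from h import *
for n in('top','side','wrist'): globals()[n]=snap(n,n+'2')
cs=[cam(*top),cam(*side),cam(*wrist)]
for n,(d,s),c in zip(('top','side','wrist'),(top,side,wrist),cs):
    im=d['img']; h,S,v=cv2.split(cv2.cvtColor(im,cv2.COLOR_RGB2HSV))
    m=(((h<7)|(h>172))&(S>150)&(v>60)).astype(np.uint8); k,l,st,ce=cv2.connectedComponentsWithStats(m)
    print(n,'pred home mid',proj(c,W(80,0,37)).round(1),[(st[i].tolist(),ce[i].round(1)) for i in range(1,k) if st[i,4]>15][:4])
w=wrist[0]['img'][:,:,::-1]; a=cv2.resize(side[0]['img'][160:260,195:300,::-1],None,fx=2.2,fy=4.2*2.2/4.2)
w=w.copy(); w[:a.shape[0],-a.shape[1]:]=a; cv2.imwrite('pics/c2.png',w)
print('lid grip'); rows(W(0,0,67)); rows(W(0,0,67)+[0,0,60])
```

```text
top pred home mid [221.9 244.5] []
side pred home mid [250.5 190.5] [([245, 184, 11, 13, 54], array([250. , 190.1]))]
wrist pred home mid [280.2 196.7] [([274, 173, 18, 49, 736], array([282.1, 197.9]))]
lid grip
shift cm [-7.47  0.18 12.79] turn -0.0 | tcp [548.  241.8 245.4] [180.    0.2  18.2] t 6.4 F [-0.1  0.9 -0. ] w 85.5
shift cm [-7.49  0.19  6.79] turn -0.0 | tcp [548.  241.8 245.4] [180.    0.2  18.2] t 6.4 F [-0.1  0.9 -0. ] w 85.5
```

View pics/c2.png

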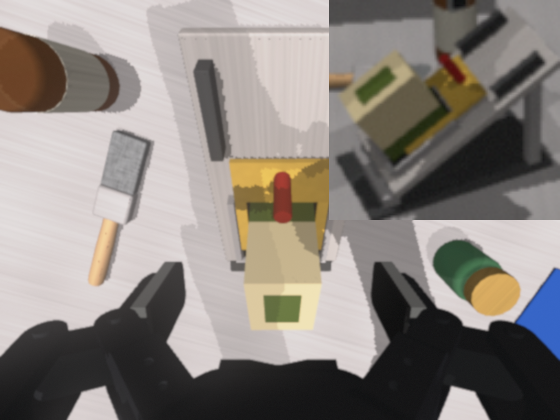

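Wrist and side views put the knob within 1–2 px of the fully home position. The fork lies over the foot beside the body and the lid is still on. Now gripping the lid.

{"name": "play_rows", "arguments": {"series": [[-4, 0.2, 0, 0, 0], [-7.5, 0.2, 3, 0, 0], [-7.5, 0.2, 6.5, 0, 0], [-7.5, 0.2, 9.5, 0, 0], [-7.5, 0.2, 12, 0, 0], [-7.5, 0.2, 12.8, 0, 0], [-7.5, 0.2, 12.8, 0, 0], [-7.5, 0.2, 12.8, 0, 0]]}}

```text
clock: 7.2
eef_pos: [478.8, 217.1, 119.4]
tool_rot: [-3.141, -0.0, 0.317]
force: [0.8, 0.7, 0.2]
width: 85.7
```

Run:
```python
from h import *
rows(W(0,0,67)); d,s=snap('wrist','w3'); c=cam(d,s)
h,S,v=cv2.split(cv2.cvtColor(d['img'],cv2.COLOR_RGB2HSV))
m=(((h<7)|(h>172))&(S>150)&(v>60)).astype(np.uint8); k,l,st,ce=cv2.connectedComponentsWithStats(m)
print(proj(c,W(80,0,37)),[(st[i].tolist(),ce[i].round(1)) for i in range(1,k) if st[i,4]>50])
```

```text
shift cm [-0.16  0.    0.16] turn -0.0 | tcp [478.8 217.1 119.4] [-180.    -0.    18.2] t 7.2 F [0.8 0.7 0.2] w 85.7
[276.36662216  82.08946557] [([260, 37, 46, 99, 3583], array([281.8,  88.7]))]
```

{"name": "play_rows", "arguments": {"series": [[-0.1, 0.1, 0.1, 0, 0], [-0.1, 0.1, 0.1, 0, 0.5], [-0.1, 0.1, 0.1, 0, 1], [-0.1, 0.1, 0.1, 0, 1], [-0.1, 0.1, 0.1, 0, 1], [-0.1, 0.1, 0.1, 0, 1]]}}

```text
clock: 7.85
eef_pos: [478.1, 215.5, 118.7]
tool_rot: [3.142, -0.001, 0.317]
force: [-1.3, -1.4, 6.4]
width: 57.3
```

{"name": "play_rows", "arguments": {"series": [[0, 0, 0, 0, 1], [0, 0, 0, 0, 1], [-0.15, 0, -0.26, 0, 1], [-0.3, 0, -0.52, 0, 1], [-0.45, 0, -0.78, 0, 1], [-0.6, 0, -1.04, 0, 1]]}}

```text
clock: 8.45
eef_pos: [473.8, 214.1, 127.2]
tool_rot: [-3.141, -0.003, 0.317]
force: [7.5, 3.0, -19.2]
width: 57.4
```

{"name": "play_rows", "arguments": {"series": [[-0.3, 0, -0.52, 0, 1], [-0.6, 0, -1.04, 0, 1], [-0.9, 0, -1.56, 0, 1], [-1.2, 0, -2.08, 0, 1], [-1.5, 0, -2.6, 0, 1], [-1.8, 0, -3.12, 0, 1], [-2.1, 0, -3.64, 0, 1], [-2.4, 0, -4.16, 0, 1]]}}

```text
clock: 9.25
eef_pos: [448.8, 206.0, 170.1]
tool_rot: [3.141, 0.001, 0.317]
force: [0.5, -0.3, -0.4]
width: 57.2
```

{"name": "play_rows", "arguments": {"series": [[-0.3, 0, -0.52, 0, 1], [-0.6, 0, -1.04, 0, 1], [-0.9, 0, -1.56, 0, 1], [-1.2, 0, -2.08, 0, 1], [-1.2, 0, -2.08, 0, 1], [-1.2, 0, -2.08, 0, 1]]}}

```text
clock: 9.85
eef_pos: [438.0, 202.5, 191.0]
tool_rot: [-3.142, -0.001, 0.317]
force: [-0.1, 0.1, -1.1]
width: 57.3
```

Run:
```python
from h import *
d,s=snap('side','s4'); t,_=snap('top','t4'); rows(W(0,0,150))
a=cv2.resize(d['img'][150:270,150:310,::-1],None,fx=4,fy=4,interpolation=2); cv2.imwrite('pics/c4.png',a)
```

```text
shift cm [ 0.03 -0.11  0.11] turn -0.0 | tcp [437.9 202.4 190.7] [180.    0.   18.2] t 9.95 F [-0.5 -0.2 -0.9] w 57.4
```

View pics/c4.png

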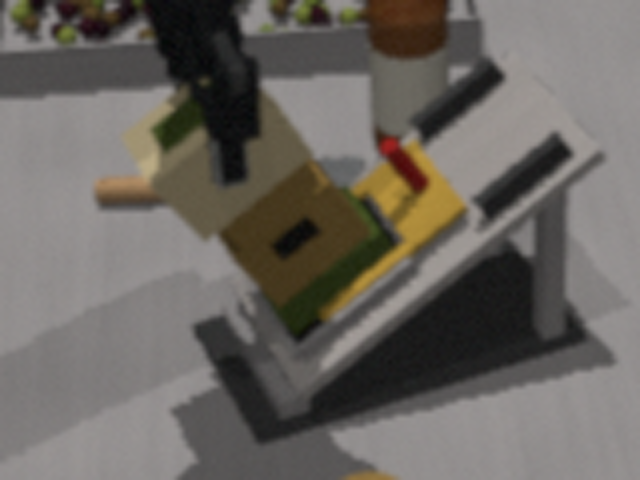

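The side view shows the lid fully clear of the brass neck, and the tin still seated and latched. Lifting the lid next and carrying it over to the mat.

Run:
```python
from h import *
m=np.array([456.8,-222.8,0]); a=np.radians(-4.3); tx=np.array([np.cos(a),np.sin(a),0])
f=m+[0,0,41]; st=f-24.3*tx+[0,0,16.5]
rows(st+[0,0,12],yw=a); rows(st+[0,0,180],yw=a)
```

```text
shift cm [-13.71  40.06  12.92] turn 22.5 | tcp [437.9 202.4 190.7] [180.    0.   18.2] t 9.95 F [-0.5 -0.2 -0.9] w 57.4
shift cm [-13.71  40.06  -3.88] turn 22.5 | tcp [437.9 202.4 190.7] [180.    0.   18.2] t 9.95 F [-0.5 -0.2 -0.9] w 57.4
```

{"name": "play_rows", "arguments": {"series": [[-0.3, 0, -2, 0, 1], [-0.3, 1, -4, 0, 1], [-0.3, 4, -4.5, 1, 1], [-0.3, 8, -4.5, 3, 1], [-1.5, 12, -4.5, 6, 1], [-3, 16, -4.5, 9, 1], [-4, 20, -4.5, 12, 1], [-5, 23, -4.5, 14, 1]]}}

```text
clock: 10.75
eef_pos: [462.1, -34.5, 235.6]
tool_rot: [3.141, 0.0, 0.069]
force: [0.1, -0.2, -1.0]
width: 57.2
```

{"name": "play_rows", "arguments": {"series": [[-1, 3, 0, 2, 1], [-2.5, 7, 0, 5, 1], [-4, 10, 0, 7, 1], [-5, 13, 0, 8, 1], [-5, 15, 0, 8, 1], [-5, 15, 0, 8, 1], [-5, 15, 0, 8, 1]]}}

```text
clock: 11.45
eef_pos: [423.1, -184.6, 235.5]
tool_rot: [-3.141, 0.001, -0.068]
force: [0.3, 1.0, -1.4]
width: 57.3
```

```bash
cat > g.py <<'E'
from h import *
m=np.array([456.8,-222.8,0]); a=np.radians(-4.3); tx=np.array([np.cos(a),np.sin(a),0]); ty=np.array([-tx[1],tx[0],0])
f=m+[0,0,41]; st=f-24.3*tx+[0,0,16.5]
E
python3 - <<'E'
from g import *
rows(st+[0,0,60],yw=a); rows(st+[0,0,12],yw=a)
E
```

```text
shift cm [ 1.2   3.57 12.59] turn 0.4 | tcp [ 423.1 -184.6  235.5] [-180.     0.    -3.9] t 11.45 F [ 0.3  1.  -1.4] w 57.3
shift cm [ 1.2   3.57 17.39] turn 0.4 | tcp [ 423.1 -184.6  235.5] [-180.     0.    -3.9] t 11.45 F [ 0.3  1.  -1.4] w 57.3
```

{"name": "play_rows", "arguments": {"series": [[0.6, 2, 3, 0, 1], [1.2, 3.6, 7, 0, 1], [1.2, 3.6, 11, 0, 1], [1.2, 3.6, 14, 0, 1], [1.2, 3.6, 15.5, 0, 1], [1.2, 3.6, 16, 0, 1], [1.2, 3.6, 16, 0, 1], [1.2, 3.6, 16, 0, 1]]}}

```text
clock: 12.25
eef_pos: [433.6, -221.2, 76.6]
tool_rot: [3.141, -0.001, -0.066]
force: [0.5, -0.6, -0.9]
width: 57.2
```

Run:
```python
from g import *
rows(st,yw=a); d,s=snap('side','s5'); 
cv2.imwrite('pics/c5.png',cv2.resize(d['img'][300:420,160:310,::-1],None,fx=4,fy=4,interpolation=2))
c=cam(d); P=st+[0,0,9]
# predicted lid corners near side (-y) for tilt 30
for th in (30,): 
  t=np.radians(th); lx=tx*np.cos(t)+np.array([0,0,np.sin(t)]); lz=-tx*np.sin(t)+np.array([0,0,np.cos(t)])
  for x,z in((-43,-37),(43,-37),(43,23),(-43,23)): print((4*(proj(c,P+x*lx+z*lz-29*ty)-[160,300])).round())
```

```text
shift cm [-0.1  -0.02  2.71] turn 0.5 | tcp [ 433.6 -221.2   76.6] [ 1.8e+02 -1.0e-01 -3.8e+00] t 12.25 F [ 0.5 -0.6 -0.9] w 57.2
[172. 358.]
[318. 298.]
[249. 235.]
[100. 298.]
```

View pics/c5.png

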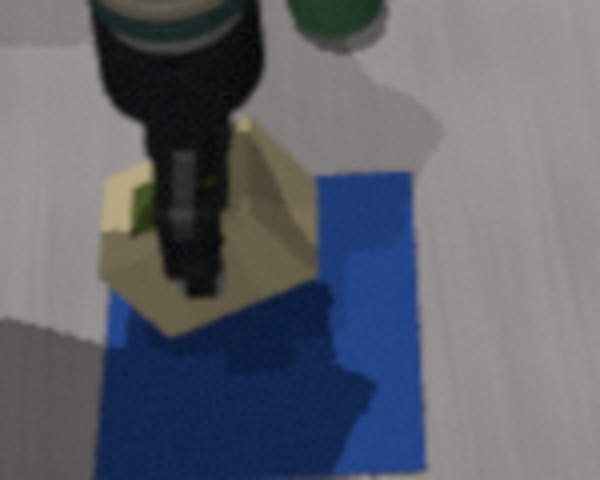

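The crop shows the lid still tilted 30° in the jaws above the mat, with its low rim edge at about (170,337). That matches the prediction once the 18 mm height offset is allowed for. I'll lower it to contact.

{"name": "play_rows", "arguments": {"series": [[-0.1, 0, 1, 0.5, 1], [-0.1, 0, 1.8, 0.5, 1], [-0.1, 0, 2.2, 0.5, 1], [-0.1, 0, 2.4, 0.5, 1], [-0.1, 0, 2.6, 0.5, 1], [-0.1, 0, 2.7, 0.5, 1], [-0.1, 0, 2.7, 0.5, 1]]}}

```text
clock: 13.0
eef_pos: [431.7, -221.6, 49.8]
tool_rot: [3.142, -0.0, -0.076]
force: [-0.9, 1.9, 12.1]
width: 57.5
```

Run:
```python
from g import *
rows(st,yw=a)
```

```text
shift cm [ 0.08 -0.06  0.03] turn -0.0 | tcp [ 431.7 -221.6   49.8] [180.   -0.   -4.3] t 13.0 F [-0.9  1.9 12.1] w 57.5
```

{"name": "play_rows", "arguments": {"series": [[0.23, 0, 0.1, 0, 1], [0.46, 0, 0.2, 0, 1], [0.68, 0, 0.32, 0, 1], [0.9, 0, 0.45, 0, 1], [1.12, 0, 0.58, 0, 1], [1.33, 0, 0.72, 0, 1], [1.33, 0, 0.72, 0, 1]]}}

```text
clock: 13.7
eef_pos: [444.5, -222.6, 42.9]
tool_rot: [-3.142, 0.001, -0.076]
force: [-3.8, 1.6, 16.2]
width: 57.6
```

Run:
```python
from g import *
rows(f,yw=a); d,s=snap('side','s6'); 
cv2.imwrite('pics/c6.png',cv2.resize(d['img'][300:420,160:310,::-1],None,fx=4,fy=4,interpolation=2))
```

```text
shift cm [ 1.23 -0.07  0.99] turn -0.0 | tcp [ 444.5 -222.6   42.9] [-180.     0.    -4.3] t 13.7 F [-3.8  1.6 16.2] w 57.6
```

View pics/c6.png

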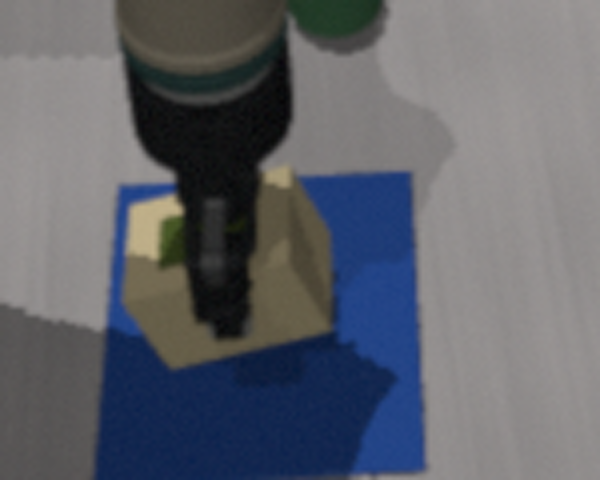

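The rim edge now runs from (175,370) to (332,330), so the lid is pivoting about its grounded edge as planned. I'll carry on along the arc.

{"name": "play_rows", "arguments": {"series": [[0.2, 0, 0.16, 0, 1], [0.39, 0, 0.31, 0, 1], [0.58, 0, 0.48, 0, 1], [0.76, 0, 0.66, 0, 1], [0.93, 0, 0.85, 0, 1], [1.1, 0, 1.05, 0, 1], [1.1, 0, 1.15, 0, 1], [1.1, 0, 1.15, 0, 1]]}}

```text
clock: 14.55
eef_pos: [457.4, -223.5, 31.6]
tool_rot: [3.141, -0.003, -0.075]
force: [0.1, 1.4, 13.4]
width: 57.0
```

Run:
```python
from g import *
rows(f,yw=a); d,s=snap('side','s7'); 
cv2.imwrite('pics/c7.png',cv2.resize(d['img'][300:420,160:310,::-1],None,fx=4,fy=4,interpolation=2))
c=cam(d)
for x,z in((-43,-37),(43,-37),(43,23),(-43,23)): print((4*(proj(c,f+x*tx+[0,0,z]-29*ty)-[160,300])).round())
```

```text
shift cm [-0.06 -0.06 -0.14] turn -0.0 | tcp [ 457.4 -223.5   31.6] [180.   -0.2  -4.3] t 14.55 F [ 0.1  1.4 13.4] w 57.0
[174. 368.]
[346. 359.]
[341. 287.]
[163. 296.]
```

View pics/c7.png

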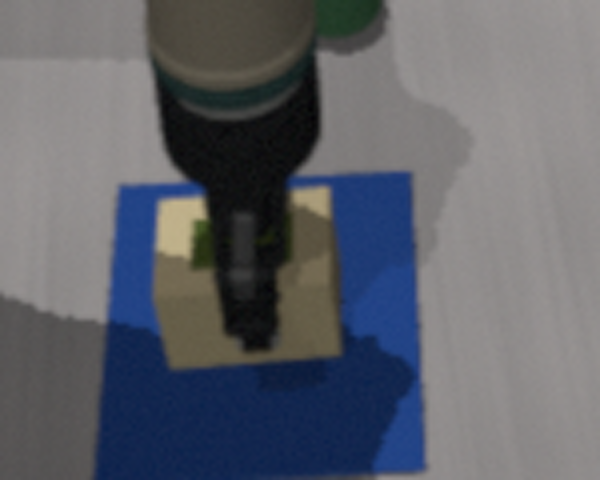

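The rim edge runs from (170,369) to (342,355), about 1.5° short of the predicted flat line. I'll press a little more before releasing.

{"name": "play_rows", "arguments": {"series": [[0, 0, 0.2, 0, 1], [0, 0, 0.4, 0, 1], [0, 0, 0.5, 0, 1], [0, 0, 0.5, 0, 1]]}}

```text
clock: 15.0
eef_pos: [459.7, -223.7, 28.8]
tool_rot: [3.14, -0.008, -0.074]
force: [0.9, 3.4, 33.0]
width: 57.2
```

Run:
```python
from g import *
rows(f,yw=a); d,s=snap('side','s8'); c=cam(d)
h,S,v=cv2.split(cv2.cvtColor(d['img'],cv2.COLOR_RGB2HSV)); blue=(h>100)&(h<130)&(S>120)
# bottom-edge: first blue row below lid, in columns 203..244
for n in('s7','s8'):
    dd=np.load(f'pics/{n}.npy',allow_pickle=True)[0]['img'].astype(int); D=dd[:,:,0]-dd[:,:,2]
    e=[]
    for u in (204,208,212,216,230,234,238,242):
        g=D[380:400,u].astype(float); mid=(g[:3].max()+g[-3:].min())/2; i=np.argmax(g<mid); e.append(380+i-1+(g[i-1]-mid)/(g[i-1]-g[i]))
    print(n,np.round(e,1))
us=[204,242]; p=[proj(c,f+x*tx+[0,0,-37]-29*ty) for x in(-43,43)]; print('pred slope px/px',(p[1][1]-p[0][1])/(p[1][0]-p[0][0]))
```

```text
shift cm [-0.29 -0.06 -0.43] turn 0.0 | tcp [ 459.7 -223.7   28.8] [179.9  -0.4  -4.3] t 15.0 F [ 0.9  3.4 33. ] w 57.2
s7 [391.9 391.6 391.4 391.2 390.  389.6 389.3 388.8]
s8 [391.9 391.7 391.5 391.4 391.1 390.7 390.5 390. ]
pred slope px/px -0.05218778446440425
```

The rim slope is now −0.050, equal to the −0.052 predicted for flat, so the lid stands on its rim. Next I'll relieve the press, open the jaws and withdraw upwards.

{"name": "play_rows", "arguments": {"series": [[0, 0, -0.3, 0, 1], [0, 0, -0.5, 0, 1], [0, 0, -0.6, 0, 1], [0, 0, -0.6, 0, 0.25], [0, 0, -0.6, 0, 0], [0, 0, -0.6, 0, 0], [0, 0, -0.6, 0, 0], [0, 0, -0.6, 0, 0]]}}

```text
clock: 15.85
eef_pos: [455.9, -223.4, 31.0]
tool_rot: [-3.142, 0.0, -0.076]
force: [-0.8, -0.3, 0.7]
width: 85.6
```

{"name": "play_rows", "arguments": {"series": [[0, 0, -1, 0, 0], [0, 0, -3, 0, 0], [0, 0, -6, 0, 0], [0, 0, -10, 0, 0], [0, 0, -14, 0, 0], [0, 0, -18, 0, 0], [0, 0, -20, 0, 0], [0, 0, -20, 0, 0]]}}

```text
clock: 16.65
eef_pos: [457.7, -224.2, 234.9]
tool_rot: [3.139, -0.007, -0.076]
force: [-0.1, -0.1, 0.3]
width: 85.2
```

{"name": "play_rows", "arguments": {"series": [[-1, 3, -1, 0, 0], [-1, 8, -1, 0, 0], [-1, 13, -1, 0, 0], [-1, 17, -1, 0, 0], [-1, 20, -1, 0, 0], [-1, 20, -1, 0, 0], [-1, 20, -1, 0, 0]]}}

```text
clock: 17.35
eef_pos: [430.0, -421.6, 239.9]
tool_rot: [-3.14, 0.002, -0.077]
force: [-0.2, 0.7, 0.1]
width: 85.2
```

Run:
```python
from g import *
d,s=snap('side','s9'); t,_=snap('top','t9')
c=[cam(d),cam(t)]
o=np.vstack([d['img'][150:420,120:420],t['img'][180:330,120:420]])[:,:,::-1]; cv2.imwrite('pics/c9.png',cv2.resize(o,None,fx=1.42,fy=1.42,interpolation=2))
im=t['img'];h,S,v=cv2.split(cv2.cvtColor(im,cv2.COLOR_RGB2HSV))
mm=((h>30)&(h<80)&(S>90)).astype(np.uint8); mm[:255]=0; mm[320:]=0; mm[:,:373]=0; mm[:,445:]=0; M=cv2.moments(mm,True); u=(M['m10']/M['m00'],M['m01']/M['m00']); print('patch',plane(c[1],*u,64))
im=d['img'];h,S,v=cv2.split(cv2.cvtColor(im,cv2.COLOR_RGB2HSV))
q=((h>30)&(h<80)&(S>90)).astype(np.uint8); q[:345]=0;q[:,:190]=0;q[:,262:]=0; M=cv2.moments(q,True); u2=(M['m10']/M['m00'],M['m01']/M['m00']); print(tri(c,[u2,u]))
m=(((h<7)|(h>172))&(S>150)&(v>60)).astype(np.uint8)[160:260,195:300]; M=cv2.moments(m,True); print('knob',M['m10']/M['m00']+195,M['m01']/M['m00']+160,'exp',proj(c[0],W(80,0,37)))
print(status.read_state()['clock'])
```

```text
patch [ 450.21589872 -221.69702485   64.        ]
(array([ 454.09720379, -222.36958514,   61.22749472]), [np.float64(3.947550838147451), np.float64(3.9475508381475)])
knob 249.7169811320755 189.60377358490567 exp [250.4893483  190.47820933]
17.45
```

View pics/c9.png

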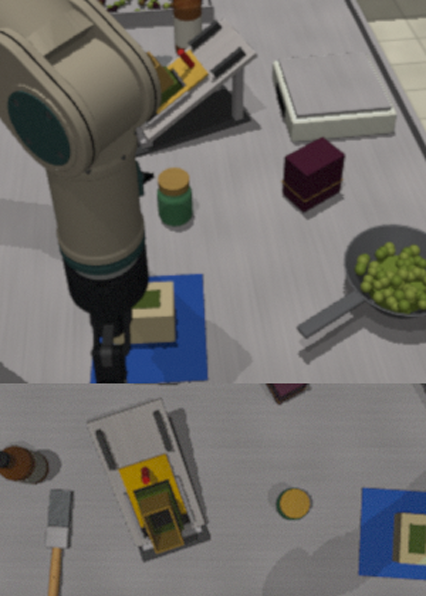

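The last views show the lid upright on the mat, about 7 mm from its centre, and the tin seated with its neck open. The fork is home and the jar, plum tin, oil and brush look unmoved. Handing in.

```bash
python3 -c "
from h import *
print(order.finish_job(), status.read_state()['force'])"
```

```text
the job is handed in; nothing more can be done
the job is handed in; nothing more can be done
```

The tin is open: the latch is home, the lid is off and standing on the blue mat, and I handed the job in at about 17.5 s of the 54 s allowed.

- **Latch:** I gripped the red knob and drew it about 65 mm down the slope until it stopped against a rising force. Afterwards it showed no measurable offset along the slope from its home position, and the fork lay over the tin's foot.
- **Lid:** I drew it about 83 mm straight along the tin's axis, at a peak wrist force of about 21 N. The tin stayed seated.
- **Placing:** I set the lid's low edge on the mat and pivoted it flat in the jaws, pressing with up to 33 N. Before I let go, the rim slope was −0.050 against −0.052 expected for flat.

**Last checks:**
- **Tin and latch:** the tin is seated and latched.
- **Lid:** it stands upright. The top view puts it about 7 mm from the mat's centre. A two-view fix puts it about 3 mm off, but that fix was poor (4 mm mismatch) because the arm hid part of the lid in the side view.
- **Other things:** the jar, plum tin, oil and brush look unmoved in the pictures. I did not measure their positions.

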